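Load the reagent bottle carrier

TASK

Put the two white square reagent bottles, one of which has fallen over on the bench, upright into the two empty cells of the green bottle carrier, one per cell, each resting fully down on its cell's pad. The pads sit at different heights, so lower each bottle gently until you feel it touch the bottom before letting go; do not drop it in. Leave the amber bottles, the beaker and the tin standing where they are.

Things in the scene. Friction and masses are not known exactly. Their poses are not given: they have to be found in the camera images.
- bottle_blue: white square plastic bottle, blue screw cap and label stripe, at first standing on the bench. Body 54 x 54 mm, 100 mm tall, then a shoulder and a round cap 38 mm across over the top 28 mm; 140 mm tall in all, about 250 g. Origin on its axis at mid-height, 70 mm above its underside; z runs from underside to cap, x and y are square to the flat sides
- bottle_orange: white square plastic bottle, orange screw cap and label stripe, at first lying on a flat side on the bench. Body 54 x 54 mm, 100 mm tall, then a shoulder and a round cap 38 mm across over the top 28 mm; 140 mm tall in all, about 250 g. Origin on its axis at mid-height, 70 mm above its underside; z runs from underside to cap, x and y are square to the flat sides
- bottle_blue_base (a point): centre of the underside of the blue-capped bottle
- bottle_orange_base (a point): centre of the underside of the orange-capped bottle
- carrier: green bottle carrier fixed to the bench, 78 (x) x 294 mm (y), walls 70 high, 6 thick; origin: centre of underside, on the bench. Four open-topped cells 66 x 66 mm at x = 0, y = -108, -36, 36, 108 mm; two hold amber bottles. Each cell's floor is a level grey rubber pad at its own height, 6 to 36 mm above the bench, not reported: feel for it
- amber_1: round amber bottle with black cap, 52 mm across, 112 mm tall, already standing in one cell of the carrier; origin at the centre of its underside
- amber_2: a second such amber bottle in another cell; origin at the centre of its underside
- beaker: empty glass beaker on the bench, 64 mm across, 65 mm tall; origin at the centre of its underside
- tin: round aluminium sample tin on the bench, 68 mm across, 35 mm tall; origin at the centre of its underside
Things that resemble listed ones, but are neither listed nor needed, are in the scene too. Leave any turquoise look-alike of the bottle_orange alone.

How it is judged:
By the outcome, as a careful person would: the job done as asked, in the order asked, and still so for the second after the job is handed in, with the robot touching nothing.
It also fails if it takes over 72 s, if anything falls off the work surface, if the arm or the gripper's body presses on something with over 40 N, if the wrist force passes 120 N, or if a joint passes its speed limit or range.

ROBOT

A 6-joint arm with a two-finger parallel gripper is mounted at the origin on the work surface. World frame = base frame: x ahead of the robot, y to its left, z up, the work surface at z = 0. Lengths are in m, angles in rad, forces in N, time in s.
With the tool pointing down it reaches from about 0.3 to 0.875 m from the base axis. Payload 6.4 kg.
Tool frame: the origin (TCP) lies midway between the tips of the shut fingers; the grasp point (between the pads) lies 19 mm behind it (manip.tcp_to_grasp is the distance from the TCP to the grasp point, in m); y points along the fingers, x is the direction in which the jaws open and shut, and the axes are right-handed (so a half turn about y gives the same grasp; the last joint's range is limited). The gripper opens to 88 mm and grips with 3 to 60 N. Pads are 18 mm wide; open, the fingers measure 123 mm over their backs; the gripper's body (75 mm by 187 mm) begins 45 mm behind the grasp point.
Start: joints at [-1.512, 0.181, 1.607, -0, 1.354, -0.206], TCP at [0.151, -0.555, 0.239] pointing down, gripper open.
Joint ranges: [-2.99, 2.99], [-0.89, 2.07], [0.3, 2.58], [-1.14, 4.28], [0, 2.63], [-3.12, 3.12]. Speed limits (rad/s): [2.57, 2.57, 3.01, 3.14, 3.14, 3.14].

INTERFACE

Orientations are given as a unit quaternion [w, x, y, z].
In Python, from bench import manip, optics gives the robot as it stands.
- The arm moves only by the tool drive_tool, never from a script. Its argument "targets" is a list that holds one entry, the list of rows, each a list of 4 numbers: the shift along the tool's x, y, z in mm, then the turn about the tool's y in rad. A call has 1 to 12 rows; each row shifts and turns the commanded pose from where the row before left it, along the tool's axes as they then stand; what a row does not reach is not made up. A row lasts 1/12 s, in which the tool goes at most 41.7 mm and 7.16 degrees, less where a joint would pass 70% of its speed; a pose out of reach is approached as far as the arm can. A call with a gripper value outside its range is refused whole. "jaw" is the closure, from 0 (fully open) to 1 (shut), set as the call begins (left out, the last holds). The fingers move at their own pace and stop on an object; the grip force is fixed at half the most. Time passes only in rows, so rows that do not move let the fingers close. It gives the time, the measured TCP pose, the force and the opening at its end, in the units of the state.
- manip.sense(): the state, without advancing time (a new reading comes with each control period).
- optics.capture(name): name is "side" or "top" or "wrist"; returns a dict with "img" (420x560x3 uint8, red, green, blue), "intrinsics" (3x3 intrinsics, pixels), "dist" ([k1, k2, p1, p2, k3] as OpenCV has them; the pictures are not rectified), "extrinsics" (4x4, takes a point from camera to world coordinates). Camera axes: x right, y down, z forward; pixel columns grow to the right and rows downward; lengths in m; the calibration is good to about 2 mm. A picture is of the moment at which its call begins. There is no depth.
- manip.close_job(): hands the job in, once; it reports no verdict.
The state is a dict: "time_s": time; "q": joint angles; "qvel": joint speeds; "effort": joint torques, N m; "position": TCP position; "tool_rot": TCP orientation; "ft_force": force on the tool from outside, world axes, zero at the start; "ft_torque": the same for the moment, N m; "opening": finger opening in m.
Only numpy, scipy, OpenCV 4.12 (cv2) and the standard library are available. Lean on these libraries where they do the work, as an engineer would, in place of code of your own. Each camera call takes 0.05 s, during which the arm holds its last target. There are 200 camera calls.

## Working session

There is one attempt and no reset: what is moved stays moved. The work goes in short steps, Python scripts to look and compute and a tool call to move; the robot and the scene stay as the last step left them, time stands still between calls to the robot, and variables do not carry over. Pictures are saved under pics/ and viewed, about 8 in all and at most 12, crops included, and the job is handed in when it is done.

Besides the shell and the picture viewer there is one more tool, called after ">>>" by a JSON object that holds its "api" and its "payload", one argument or row to a line. drive_tool: Moves the arm, as the interface text tells. Its arguments: {"type":"object","properties":{"targets":{"type":"array"},"jaw":{"type":"number"}},"required":["targets"]}

```bash
mkdir -p pics
python3 - <<'E'
from bench import manip, optics
import cv2,numpy as np
s=manip.sense()
for k in s: print(k,s[k])
print(manip.tcp_to_grasp)
for n in ("top","side"):
    c=optics.capture(n); cv2.imwrite(f"pics/{n}0.png",cv2.resize(c["img"],(800,600))[:,:,::-1]); np.save(n+"0.npy",c,allow_pickle=True)
    print(n,c["intrinsics"].tolist() if hasattr(c["intrinsics"],"tolist") else c["intrinsics"],c["dist"],np.round(c["extrinsics"],3).tolist())
E
```

```text
time_s 0.0
q [-1.51232213e+00  1.81528742e-01  1.60801397e+00 -3.14601485e-05
  1.35377522e+00 -2.06288638e-01]
qvel [ 0.00047269  0.00143705  0.00050379  0.00021284 -0.00166889  0.00098026]
effort [-2.38916726e-05 -4.33864367e+01 -3.41854835e+01  7.02680927e-02
  3.84216278e-02 -1.32230416e-04]
position [ 0.15044796 -0.55441319  0.23781416]
tool_rot [ 0.56207888 -0.56116909  0.43003209 -0.42921905]
ft_force [-0.80414351 -0.00811254 -0.14232742]
ft_torque [-0.02835286  0.04039228  0.02144029]
opening 0.0883201640289224
0.0187
top [[515.775567985598, 0.0, 276.0069584929785], [0.0, 515.775567985598, 207.99599284916422], [0.0, 0.0, 1.0]] [0.04651015 0.         0.         0.         0.        ] [[0.012, -0.992, 0.127, 0.32], [-1.0, -0.012, -0.004, -0.052], [0.006, -0.126, -0.992, 1.54], [0.0, 0.0, 0.0, 1.0]]
side [[419.18671565936813, 0.0, 273.57144050926775], [0.0, 419.18671565936813, 216.41660207784426], [0.0, 0.0, 1.0]] [0.00121496 0.         0.         0.         0.        ] [[-0.907, -0.222, 0.358, 0.147], [-0.421, 0.463, -0.78, 0.734], [0.007, -0.858, -0.513, 0.58], [0.0, 0.0, 0.0, 1.0]]
```

View pics/top0.png

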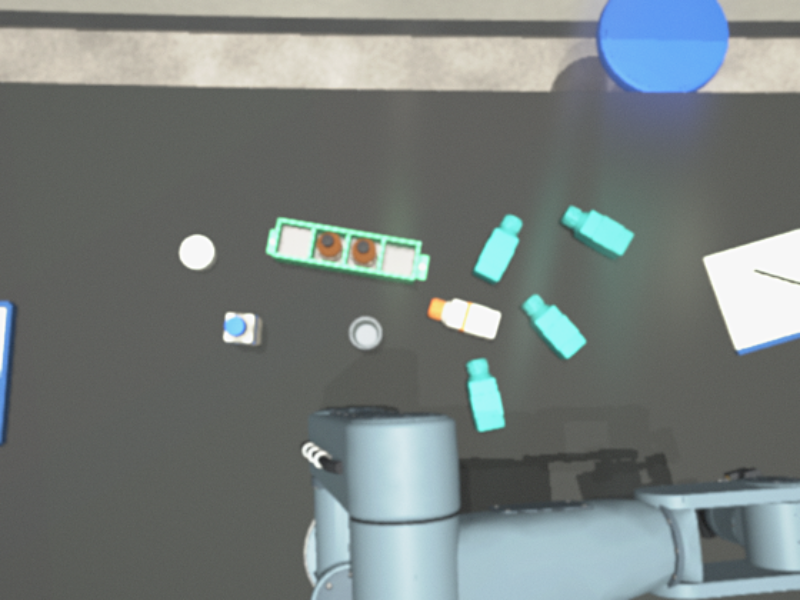

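View pics/side0.png

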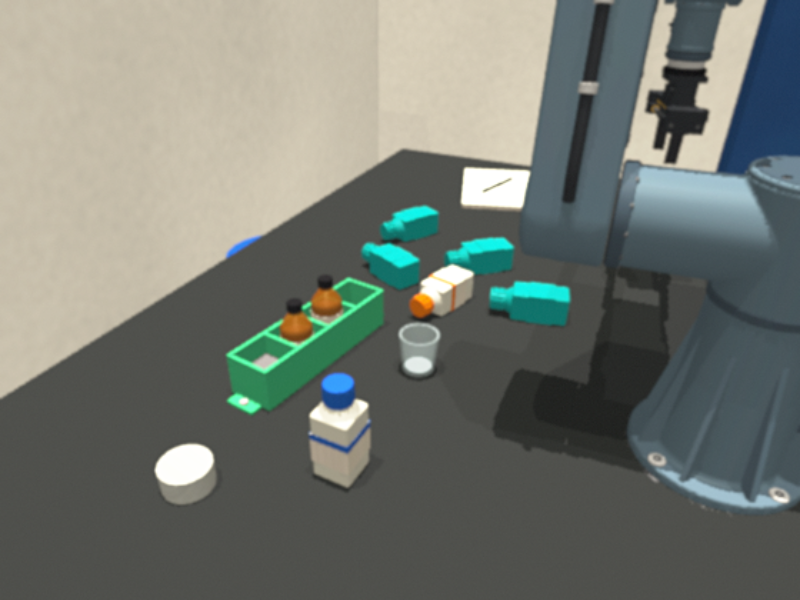

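The top view (800 px) shows the carrier at about (347,250) with both end cells empty. Blue is standing at (240,328), and orange is lying with its cap at (437,309) and base at (497,322). The beaker is at (366,333) and the tin at (197,252). The side view agrees. Next I'll fit these poses properly.

```bash
cat > h.py <<'E'
import numpy as np, cv2
from scipy.spatial.transform import Rotation as R
def load(n): return np.load(n,allow_pickle=True).item()
def proj(c,P):
    E=np.linalg.inv(np.array(c["extrinsics"])); r,_=cv2.Rodrigues(E[:3,:3])
    return cv2.projectPoints(np.array(P,float).reshape(-1,1,3),r,E[:3,3],np.array(c["intrinsics"]),np.array(c["dist"]))[0].reshape(-1,2)
def ray(c,uv,z):
    p=cv2.undistortPoints(np.array(uv,float).reshape(-1,1,2),np.array(c["intrinsics"]),np.array(c["dist"])).reshape(-1,2)
    E=np.array(c["extrinsics"]); d=np.c_[p,np.ones(len(p))]@E[:3,:3].T; o=E[:3,3]
    return o+d*((z-o[2])/d[:,2])[:,None]
def rot(s):
    q=s["tool_rot"]; return R.from_quat([q[1],q[2],q[3],q[0]]).as_matrix()
def go(s,grasp,yawjaw):
    """shift in tool mm and turn about tool y to bring the grasp point to 'grasp' with jaw axis at yawjaw (mod pi)"""
    M=rot(s); g=np.array(s["position"])-0.0187*M[:,1]
    d=M.T@(np.array(grasp)-g)*1000
    a=np.arctan2(M[1,0],M[0,0]); t=(yawjaw-a+np.pi/2)%np.pi-np.pi/2
    return np.round(d,1), round(t*np.sign(M[2,1]),3), np.round(g,4), round(a,3)
E
cat > m1.py <<'E'
from h import *
from bench import manip
M=rot(manip.sense()); print(np.round(M,3).tolist())
c=load("top0.npy"); im=c["img"]
hsv=cv2.cvtColor(im,cv2.COLOR_RGB2HSV)
def mask(lo,hi,box):
    m=cv2.inRange(hsv,np.array(lo),np.array(hi)); k=np.zeros_like(m); x0,y0,x1,y1=box; k[y0:y1,x0:x1]=1; return m*k
def cent(m):
    y,x=np.nonzero(m); return x.mean(),y.mean(),len(x)
b=mask((100,120,60),(125,255,255),(140,200,200,260)); print("bluecap",cent(b), ray(c,cent(b)[:2],.135))
o=mask((5,130,120),(20,255,255),(290,200,325,230)); print("orcap",cent(o), ray(c,cent(o)[:2],.035))
w=mask((0,0,150),(179,110,255),(305,195,360,245)); print("orbody",cent(w), ray(c,cent(w)[:2],.054), cv2.minAreaRect(np.argwhere(w)[:,::-1].astype(np.float32)))
g=mask((60,70,60),(80,255,255),(180,140,310,205)); print("green",cent(g), hsv[180,204],hsv[163,200])
crop=im[135:255,150:360]; cv2.imwrite("pics/crop0.png",cv2.resize(crop,None,fx=3.8,fy=3.8,interpolation=cv2.INTER_CUBIC)[:,:,::-1])
E
python3 m1.py
```

```text
[[0.262, -0.0, 0.965], [-0.965, 0.002, 0.262], [-0.002, -1.0, 0.0]]
bluecap (np.float64(164.54), np.float64(229.32), 50) [[0.43677911 0.24439672 0.135     ]]
orcap (np.float64(303.4492753623188), np.float64(216.5072463768116), 69) [[ 0.48765448 -0.13958742  0.035     ]]
orbody (np.float64(329.3197604790419), np.float64(222.21437125748503), 835) [[ 0.46985778 -0.21342805  0.054     ]] ((329.7314758300781, 218.73580932617188), (39.979522705078125, 44.20875930786133), 82.40535736083984)
green (np.float64(241.79652605459057), np.float64(174.7799834574028), 1209) [ 81  60 251] [ 20   6 241]
```

View pics/crop0.png

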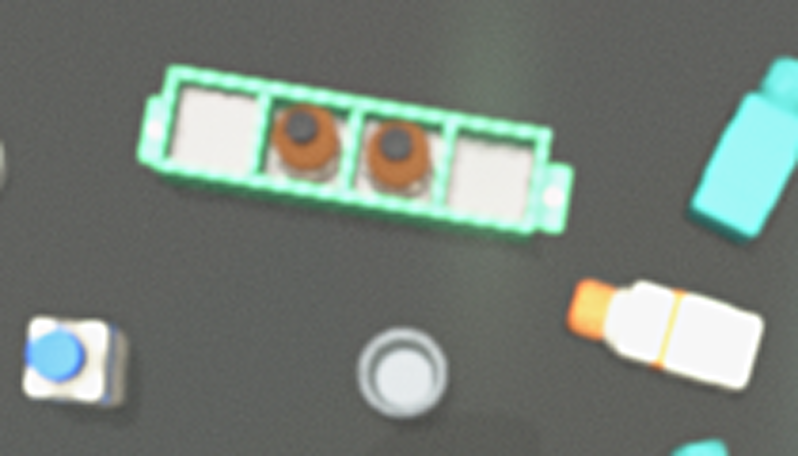

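```bash
cat > m2.py <<'E'
from h import *
from bench import manip
c=load("top0.npy")
def X(p,z): return ray(c,(np.array(p,float)+.5)/3.8-.5+[150,135],z)
C=X([(170,66),(551,129),(534,236),(153,172)],.07); print("carrier",C.round(4).tolist(),C.mean(0).round(4))
print("sides",np.linalg.norm(np.roll(C,-1,0)-C,axis=1).round(4)); d=C[0]-C[1]+C[3]-C[2]; print("yaw of y axis",np.arctan2(d[1],d[0]))
B=X([(28,318),(110,322),(104,403),(24,396)],.10); print("blue",B.mean(0).round(4),np.linalg.norm(np.roll(B,-1,0)-B,axis=1).round(4)); d=B[0]-B[1]+B[3]-B[2]; print("yaw",np.arctan2(d[1],d[0]))
O=X([(763,320),(745,388)],.054); cap=X([(600,283),(585,333)],.03); print("orange base",O.round(4).tolist(),"cap",cap.round(4).tolist())
a=cap.mean(0)-O.mean(0); print("axis yaw",np.arctan2(a[1],a[0]), np.linalg.norm(a[:2]))
print("beaker",X([(403,365)],.065))
yaw=np.arctan2(a[1],a[0]); base=O.mean(0); ax=np.array([np.cos(yaw),np.sin(yaw),0])
g=base+.126*ax; g[2]=.032; print("cap grasp",g, go(manip.sense(),g,yaw+np.pi/2))
E
python3 m2.py
```

```text
carrier [[0.6684, 0.1805, 0.07], [0.6233, -0.1112, 0.07], [0.5406, -0.099, 0.07], [0.586, 0.1909, 0.07]] [0.6046 0.0403 0.07  ]
sides [0.2952 0.0836 0.2934 0.083 ]
yaw of y axis 1.4163894235482801
blue [0.4399 0.2446 0.1   ] [0.0602 0.0597 0.0586 0.0574]
yaw 1.5141431957271028
orange base [[0.4804, -0.2745, 0.054], [0.4284, -0.2605, 0.054]] cap [[0.5103, -0.1518, 0.03], [0.4712, -0.1403, 0.03]]
axis yaw 1.280009778491743 0.12676188477814498
beaker [[ 0.44174611 -0.00114298  0.065     ]]
cap grasp [ 0.49054232 -0.14680132  0.032     ] (array([-304.2,  225.2,  434.9]), np.float64(-1.015), array([ 0.1505, -0.5545,  0.2566]), np.float64(-1.306))
```

Orange base-to-cap is 127 mm and the carrier's sides measure 293 × 83 mm, so the sizes are consistent. I'm moving over the orange bottle.

>>> {"api": "drive_tool", "payload": {
  "targets": [
    [[-20,0,30,0],[-20,0,30,0],[-20,0,30,0],[-20,0,30,0],[-20,0,30,0],[-20,0,30,0],[-20,0,30,0],[-20,0,30,0],[-20,0,30,0],[-20,0,30,0],[-20,0,30,0],[-20,0,30,0]]
  ],
  "jaw": 0.3
}}

```text
time_s: 1.1
position: [0.4359, -0.2274, 0.2385]
tool_rot: [0.562, -0.562, 0.43, -0.43]
ft_force: [0.2, -0.1, 0.1]
opening: 0.062
```

>>> {"api": "drive_tool", "payload": {
  "targets": [
    [[-22,0,25,0],[-21,0,25,0],[-21,0,25,0],[0,0,0,-0.113],[0,0,0,-0.113],[0,0,0,-0.113],[0,0,0,-0.113],[0,0,0,-0.113],[0,0,0,-0.113],[0,0,0,-0.113],[0,0,0,-0.113],[0,0,0,-0.111]]
  ]
}}

```text
time_s: 2.1
position: [0.4905, -0.1476, 0.2383]
tool_rot: [0.7, -0.7, 0.101, -0.1]
ft_force: [-1.0, 0.1, -0.5]
opening: 0.0617
```

```bash
cat > look.py <<'E'
import sys
from h import *
from bench import manip,optics
c=optics.capture("wrist"); n=sys.argv[1]; np.save(n+".npy",c,allow_pickle=True)
cv2.imwrite(f"pics/{n}.png",cv2.resize(c["img"],(800,600))[:,:,::-1])
s=manip.sense(); print(s["time_s"],s["position"],s["ft_force"],s["opening"],np.round(s["q"],2)); print(np.round(c["extrinsics"],3).tolist())
E
python3 look.py w1; python3 -c "
from h import *; from bench import manip
print(go(manip.sense(),[.4905,-.1468,.032],1.28+np.pi/2))"
```

```text
2.15 [ 0.49047136 -0.1475378   0.23826032] [ 0.79276532 -0.1867489  -0.17590156] 0.061775965842597265 [-0.52  0.04  1.76 -0.    1.34 -0.25]
[[0.959, -0.269, -0.086, 0.512], [-0.282, -0.915, -0.289, -0.073], [-0.001, 0.302, -0.953, 0.383], [0.0, 0.0, 0.0, 1.0]]
(array([  0. , 225. ,   0.7]), np.float64(0.012), array([ 0.4905, -0.1475,  0.257 ]), np.float64(-0.279))
```

View pics/w1.png

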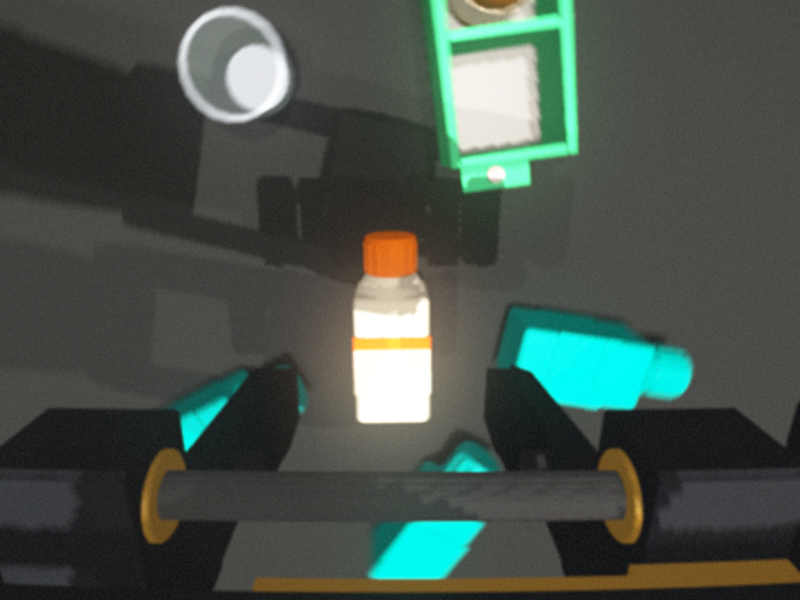

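The wrist view shows orange's cap at (390,254) and the base edge of its upper face at (356–431,422). The carrier's near end rim runs from about (457,167) to (578,153). I'll check these against the plan.

```bash
cat > m3.py <<'E'
from h import *
from bench import manip
c=load("w1.npy")
def X(p,z): return ray(c,(np.array(p,float)+.5)*.7-.5,z)
O=X([(356,422),(431,422)],.054); K=X([(365,254),(417,254)],.027); T=X([(390,234)],.027); K2=X([(390,275)],.046)
print("O",O.round(4).tolist(),"K",K.round(4).tolist(),"T",T.round(4),K2.round(4))
a=(T[0]-O.mean(0))[:2]; yaw=np.arctan2(a[1],a[0]); print(yaw,np.linalg.norm(a))
ax=np.array([np.cos(yaw),np.sin(yaw),0]); g=T[0]-.015*ax; g[2]=.032; print(g,go(manip.sense(),g,yaw+np.pi/2))
print("carrier end",X([(457,167),(578,153)],.07).round(4).tolist())
E
python3 m3.py
```

```text
O [[0.4294, -0.2579, 0.054], [0.484, -0.2739, 0.054]] K [[0.4715, -0.141, 0.027], [0.5081, -0.1518, 0.027]] T [[ 0.4933 -0.132   0.027 ]] [[ 0.4861 -0.1567  0.046 ]]
1.3037999831581082 0.13880228780191115
[ 0.48936656 -0.14651115  0.032     ] (array([ -1.1, 225. ,   0.6]), np.float64(-0.012), array([ 0.4905, -0.1475,  0.257 ]), np.float64(-0.279))
carrier end [[0.5468, -0.0967, 0.07], [0.6203, -0.1091, 0.07]]
```

>>> {"api": "drive_tool", "payload": {
  "targets": [
    [[-1,30,0,-0.012],[0,35,0,0],[0,35,0,0],[0,35,0,0],[0,30,0,0],[0,25,0,0],[0,15,0,0],[0,10,0,0],[0,10,0,0],[0,0,0,0]]
  ]
}}

```text
time_s: 2.98
position: [0.489, -0.147, 0.0123]
tool_rot: [0.701, -0.7, 0.099, -0.098]
ft_force: [-0.5, 1.6, 0.6]
opening: 0.0615
```

>>> {"api": "drive_tool", "payload": {
  "targets": [
    [[0,0,0,0],[0,0,0,0],[0,0,0,0],[0,0,0,0],[0,0,0,0],[0,0,0,0]]
  ],
  "jaw": 1
}}

```text
time_s: 3.48
position: [0.4905, -0.1477, 0.0147]
tool_rot: [-0.7, 0.7, -0.098, 0.099]
ft_force: [-0.7, 1.5, 5.4]
opening: 0.0374
```

Gripped at 37.4 mm, which matches the cap. I'll start the tipping arc by pivoting on the base edge (toward −z and up), then check that the bottle actually rotates between the pads.

>>> {"api": "drive_tool", "payload": {
  "targets": [
    [[0,-8.6,-2,0],[0,-8.6,-3,0],[0,-8.1,-3.5,0],[0,-8.1,-3.8,0],[0,-7.5,-4.5,0],[0,-7.5,-5,0],[0,-7,-5.5,0],[0,-6.7,-6,0],[0,0,0,0]]
  ]
}}

```text
time_s: 4.23
position: [0.4814, -0.1813, 0.0775]
tool_rot: [-0.7, 0.701, -0.098, 0.1]
ft_force: [0.4, -0.9, -3.4]
opening: 0.0373
```

Run:
```python
from bench import optics
import cv2
c=optics.capture("side")["img"]
cv2.imwrite("pics/s1.png",cv2.resize(c[130:270,210:410],None,fx=3.8,fy=3.8,interpolation=cv2.INTER_CUBIC)[:,:,::-1])
```

```text
(no output)
```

View pics/s1.png

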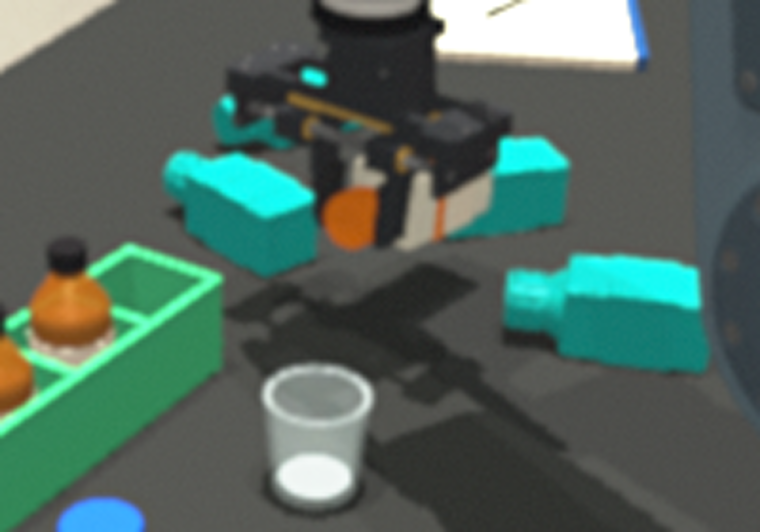

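The side view shows orange's cap at (350,215) with the body behind it. The bottle came up level, so the pads hold it without letting it pivot. I'll lower it close to the bench and ease the grip so gravity can swing the base down.

>>> {"api": "drive_tool", "payload": {
  "targets": [
    [[0,10,0,0],[0,10,0,0],[0,10,0,0],[0,8,0,0],[0,0,0,0],[0,0,0,0]]
  ]
}}

```text
time_s: 4.78
position: [0.4798, -0.1787, 0.0364]
tool_rot: [0.701, -0.7, 0.099, -0.097]
ft_force: [0.4, -0.9, -3.2]
opening: 0.0374
```

>>> {"api": "drive_tool", "payload": {
  "targets": [
    [[0,0,0,0],[0,0,0,0],[0,0,0,0]]
  ],
  "jaw": 0.575
}}

```text
time_s: 5.03
position: [0.4811, -0.1797, 0.0383]
tool_rot: [-0.7, 0.7, -0.098, 0.099]
ft_force: [-0.2, 1.0, -3.6]
opening: 0.0372
```

```bash
python3 -c "
from bench import manip
for k in ('ft_force','ft_torque','opening','position'): print(k,manip.sense()[k])"
```

```text
ft_force [-0.17099059  1.02490122 -3.55396256]
ft_torque [ 0.15437469 -0.12079245 -0.00047902]
opening 0.03718136523165696
position [ 0.4811028  -0.17968711  0.03832675]
```

>>> {"api": "drive_tool", "payload": {
  "targets": [
    [[0,0,0,0],[0,0,0,0],[0,0,0,0]]
  ],
  "jaw": 0.57
}}

```text
time_s: 5.28
position: [0.4811, -0.1797, 0.0383]
tool_rot: [-0.7, 0.7, -0.098, 0.099]
ft_force: [0.6, -0.2, -2.2]
opening: 0.0379
```

```bash
cat > f.py <<'E'
from bench import manip
for k in ('time_s','ft_force','ft_torque','opening','position'): print(k,manip.sense()[k])
E
python3 f.py
```

```text
time_s 5.2833
ft_force [ 0.64277061 -0.22208908 -2.1527819 ]
ft_torque [-0.01586384 -0.06583672 -0.04306863]
opening 0.037890761868351566
position [ 0.48106121 -0.17972899  0.03833271]
```

The torque dropped to about 0, so the base swung down. I'll continue the arc with the light grip.

>>> {"api": "drive_tool", "payload": {
  "targets": [
    [[0,-8.8,-4.3,0],[0,-8.8,-5,0],[0,-8.8,-6.4,0],[0,-8.9,-7.1,0],[0,-7.9,-7.8,0],[0,-7.3,-8.5,0],[0,0,0,0]]
  ]
}}

```text
time_s: 5.87
position: [0.4705, -0.2195, 0.0906]
tool_rot: [-0.699, 0.701, -0.098, 0.1]
ft_force: [-0.4, 2.6, 2.3]
opening: 0.0379
```

```bash
python3 f.py
python3 - <<'E'
from bench import optics
import cv2
c=optics.capture("side")["img"]
cv2.imwrite("pics/s2.png",cv2.resize(c[130:270,210:410],None,fx=3.8,fy=3.8,interpolation=cv2.INTER_CUBIC)[:,:,::-1])
E
```

```text
time_s 5.8667
ft_force [-0.38084968  2.55193921  2.3086215 ]
ft_torque [ 0.3431897   0.03037061 -0.04132469]
opening 0.037908702931585714
position [ 0.47051886 -0.21954594  0.09062114]
```

View pics/s2.png

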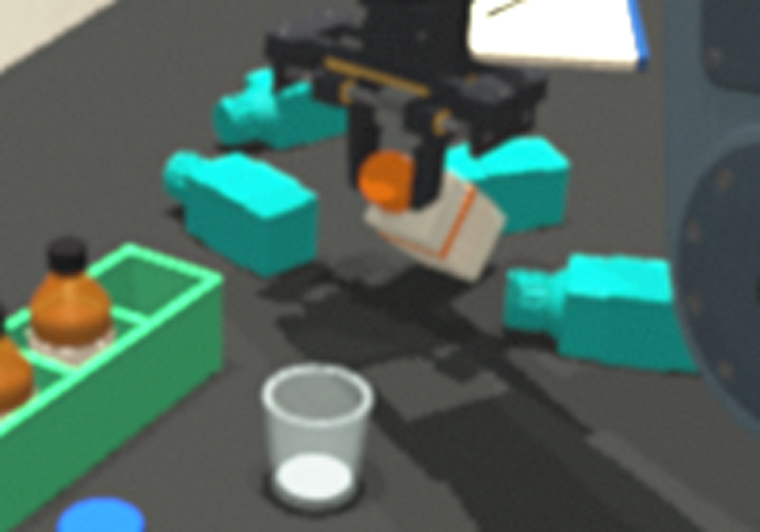

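The side view shows orange's cap at (388,180) and its lowest corner at (475,280). It is tilted about 40° and looks a bit rolled. A turquoise bottle is close behind the base, so I'll lift a little and move away from it (+z), and watch the swing through the torque.

>>> {"api": "drive_tool", "payload": {
  "targets": [
    [[0,-8,3,0],[0,-10,8,0],[0,-10,8,0],[0,-10,8,0],[0,-10,8,0],[0,0,8,0],[0,0,8,0],[0,0,5,0],[0,0,0,0],[0,0,0,0]]
  ]
}}

```text
time_s: 6.75
position: [0.4852, -0.1627, 0.1358]
tool_rot: [0.7, -0.7, 0.098, -0.098]
ft_force: [0.3, 0.4, -0.4]
opening: 0.038
```

```bash
python3 f.py
python3 - <<'E'
from bench import optics
import cv2,numpy as np
a=optics.capture("side"); np.save("s3.npy",a,allow_pickle=True)
c=a["img"]; w=optics.capture("wrist"); np.save("w3.npy",w,allow_pickle=True)
A=cv2.resize(c[100:260,240:400],(400,400),interpolation=cv2.INTER_CUBIC); B=cv2.resize(w["img"][100:400,130:430],(400,400))
cv2.imwrite("pics/s3.png",np.hstack([A,B])[:,:,::-1])
E
```

```text
time_s 6.75
ft_force [ 0.25835535  0.36682482 -0.41120097]
ft_torque [-0.06606472 -0.0699088   0.02903829]
opening 0.037992727084839424
position [ 0.48515816 -0.16269809  0.13584773]
```

View pics/s3.png

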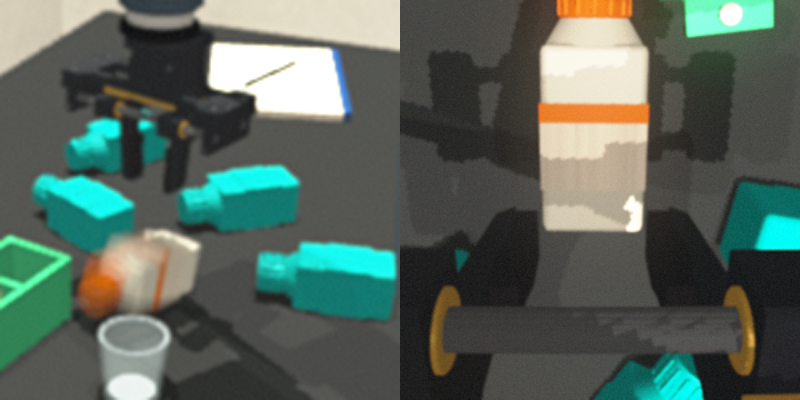

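At this grip the bottle slipped out, and the side frame shows it in mid-fall. The wrist frame taken right after shows it lying flat again. I'll rise, open, and look again.

>>> {"api": "drive_tool", "payload": {
  "targets": [
    [[0,-20,0,0],[0,-25,0,0],[0,-25,0,0],[0,-25,0,0],[0,-25,0,0],[0,0,0,0]]
  ],
  "jaw": 0.3
}}

```text
time_s: 7.35
position: [0.4875, -0.165, 0.2617]
tool_rot: [-0.699, 0.701, -0.096, 0.101]
ft_force: [1.0, -0.6, -0.1]
opening: 0.0618
```

```bash
python3 look.py w4
```

```text
7.4 [ 0.48665015 -0.16453858  0.2590571 ] [ 0.12580861 -0.6809331   0.0446136 ] 0.06175952868697787 [-0.56  0.02  1.74 -0.    1.38 -0.28]
[[0.961, -0.266, -0.077, 0.508], [-0.277, -0.915, -0.295, -0.089], [0.008, 0.304, -0.953, 0.406], [0.0, 0.0, 0.0, 1.0]]
```

View pics/w4.png

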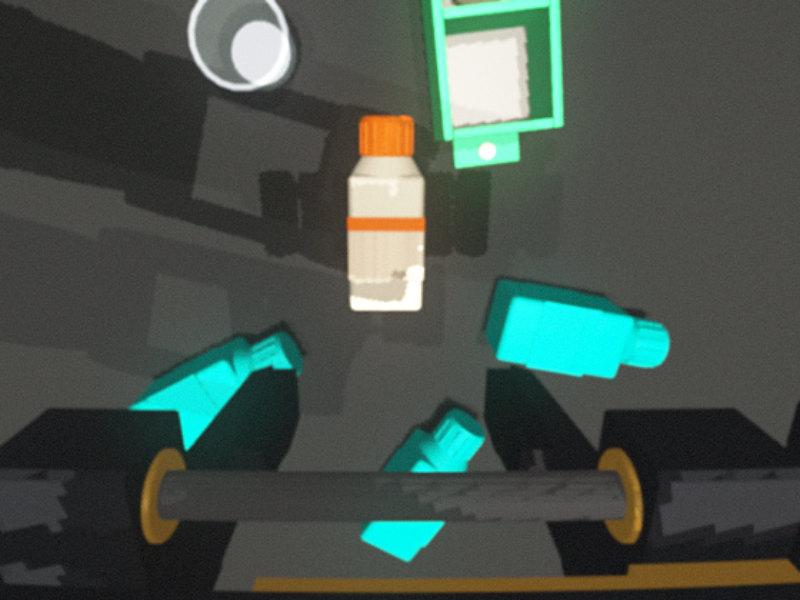

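Orange is lying flat again, with its cap at (387,135) beside the carrier corner and its base edge at (350–422,309). The beaker and carrier are untouched. The cap is too close to the carrier for the palm, so I'll grip the body and draw the bottle back first.

```bash
sed -e 's/w1.npy/w4.npy/' -e '/^O=/,$d' m3.py > m4.py
cat >> m4.py <<'E'
O=X([(350,309),(422,309)],.054); T=X([(387,116)],.027)
a=(T[0]-O.mean(0))[:2]; yaw=np.arctan2(a[1],a[0]); print(O.round(4).tolist(),T.round(4),yaw,np.linalg.norm(a))
ax=np.array([np.cos(yaw),np.sin(yaw),0]); g=T[0]-.085*ax; g[2]=.036; print(g,go(manip.sense(),g,yaw+np.pi/2))
E
python3 m4.py
```

```text
[[0.4474, -0.1961, 0.054], [0.4994, -0.2112, 0.054]] [[ 0.5127 -0.0712  0.027 ]] 1.2826750142042393 0.13818897942384517
[ 0.4885539  -0.15268558  0.036     ] (array([ -2.6, 241.7,  12.3]), np.float64(0.008), array([ 0.4866, -0.1645,  0.2778]), np.float64(-0.28))
```

>>> {"api": "drive_tool", "payload": {
  "targets": [
    [[-2.5,35,12,0],[0,35,0,0],[0,35,0,0],[0,35,0,0],[0,35,0,0],[0,30,0,0],[0,20,0,0],[0,10,0,0],[0,6,0,0],[0,0,0,0]]
  ],
  "jaw": 0.25
}}

```text
time_s: 8.23
position: [0.4851, -0.1505, 0.0139]
tool_rot: [0.701, -0.7, 0.099, -0.097]
ft_force: [-0.8, 0.1, 0.2]
opening: 0.0664
```

>>> {"api": "drive_tool", "payload": {
  "targets": [
    [[0,0,0,0],[0,0,0,0],[0,0,0,0],[0,0,0,0],[0,-8,0,0],[0,0,-20,0],[0,0,-25,0],[0,0,-20,0],[0,0,-5,0],[0,4,0,0],[0,3,0,0],[0,0,0,0]]
  ],
  "jaw": 1
}}

```text
time_s: 9.23
position: [0.467, -0.2176, 0.0164]
tool_rot: [0.7, -0.7, 0.098, -0.098]
ft_force: [-1.3, -1.6, 2.0]
opening: 0.0538
```

>>> {"api": "drive_tool", "payload": {
  "targets": [
    [[0,0,0,0],[0,0,0,0],[0,0,0,0],[0,0,15,0],[0,0,20,0],[0,0,20,0],[0,0,17,0],[0,0,3,0],[0,0,0,0]]
  ],
  "jaw": 0.25
}}

```text
time_s: 9.98
position: [0.4877, -0.1451, 0.0163]
tool_rot: [0.7, -0.7, 0.098, -0.097]
ft_force: [-0.4, -0.2, 0.4]
opening: 0.0661
```

>>> {"api": "drive_tool", "payload": {
  "targets": [
    [[0,0,0,0],[0,0,0,0],[0,0,0,0],[0,0,0,0],[0,0,0,0]]
  ],
  "jaw": 0.5735
}}

```text
time_s: 10.4
position: [0.4875, -0.1468, 0.0163]
tool_rot: [-0.7, 0.7, -0.099, 0.099]
ft_force: [-0.2, -0.4, -0.8]
opening: 0.0377
```

>>> {"api": "drive_tool", "payload": {
  "targets": [
    [[0,-4,0,0],[0,-6,0,0],[0,-6,0,0],[0,-6,0,0],[0,-4,0,0],[0,0,0,0],[0,0,0,0]]
  ]
}}

```text
time_s: 10.98
position: [0.488, -0.1461, 0.0429]
tool_rot: [-0.7, 0.7, -0.098, 0.099]
ft_force: [0.2, 1.5, -0.7]
opening: 0.0376
```

```bash
python3 f.py
```

```text
time_s 10.9833
ft_force [ 0.15733834  1.47882796 -0.66457406]
ft_torque [ 0.1189851  -0.2024463   0.03183581]
opening 0.037560916216595845
position [ 0.48799038 -0.14608006  0.04285931]
```

```bash
cat > ft.py <<'E'
from bench import manip,optics
from h import *
F=[];T=[]
for i in range(5):
    optics.capture("side"); s=manip.sense(); F.append(s["ft_force"]); T.append(rot(s).T@np.array(s["ft_torque"]))
print(s["time_s"],"F",np.mean(F,0).round(2),"tool torque",np.mean(T,0).round(3),"sd",np.std(T,0).round(3),"open",s["opening"],s["position"])
E
python3 ft.py
```

```text
11.2333 F [ 1.    0.91 -0.73] tool torque [ 0.183 -0.061 -0.211] sd [0.025 0.024 0.016] open 0.03764588279704576 [ 0.48769375 -0.14605355  0.04222571]
```

>>> {"api": "drive_tool", "payload": {
  "targets": [
    [[0,0,0,0],[0,0,0,0],[0,0,0,0]]
  ],
  "jaw": 0.572
}}

```text
time_s: 11.48
position: [0.4876, -0.1461, 0.0422]
tool_rot: [0.7, -0.7, 0.098, -0.098]
ft_force: [0.1, 0.2, -0.7]
opening: 0.0376
```

```bash
python3 ft.py
```

```text
11.7333 F [ 1.25  1.21 -0.38] tool torque [ 0.209 -0.103 -0.197] sd [0.022 0.023 0.016] open 0.03785749503822825 [ 0.48758452 -0.14618435  0.04231086]
```

The force pattern (Fz near zero plus small lateral forces) means the base swung down and rests on the bench. I'll keep the light but holding grip and raise straight up.

>>> {"api": "drive_tool", "payload": {
  "targets": [
    [[0,-5,0,0],[0,-6,0,0],[0,-6,0,0],[0,-6,0,0],[0,-6,0,0],[0,-6,0,0],[0,0,0,0],[0,0,0,0]]
  ],
  "jaw": 0.5735
}}

```text
time_s: 12.4
position: [0.4882, -0.146, 0.0781]
tool_rot: [0.7, -0.7, 0.098, -0.099]
ft_force: [1.7, 3.0, 1.2]
opening: 0.0376
```

```bash
python3 ft.py;  python3 - <<'E'
from bench import optics
import cv2,numpy as np
c=optics.capture("side")["img"]; w=optics.capture("wrist")["img"]
A=cv2.resize(c[100:260,240:400],(400,400),interpolation=cv2.INTER_CUBIC); B=cv2.resize(w[100:400,130:430],(400,400))
cv2.imwrite("pics/s5.png",np.hstack([A,B])[:,:,::-1])
E
```

```text
12.65 F [1.43 2.67 1.81] tool torque [ 0.418 -0.044 -0.221] sd [0.015 0.025 0.023] open 0.03782494183498104 [ 0.48794435 -0.14600928  0.07744316]
```

View pics/s5.png

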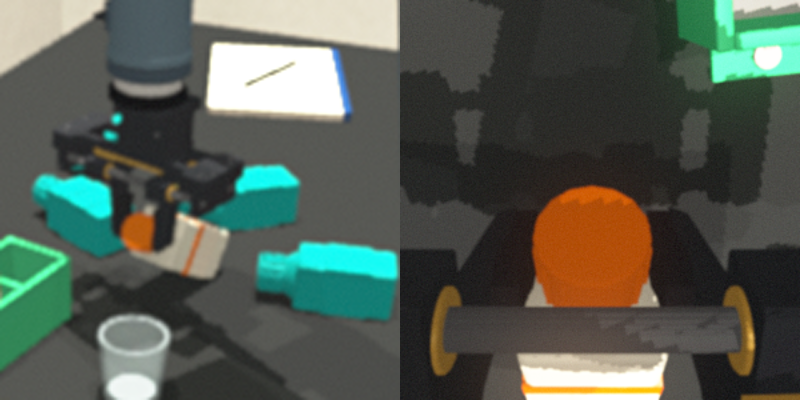

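The side half shows the cap at (138,232) and the base corner at (215,278). The bottle is tilted with no roll, and the cap is centred between the fingers. I'll ratchet from here: tighten, lift, ease.

>>> {"api": "drive_tool", "payload": {
  "targets": [
    [[0,0,0,0],[0,0,0,0],[0,-5,0,0],[0,-7,0,0],[0,-7,0,0],[0,-6,0,0],[0,0,0,0]]
  ],
  "jaw": 1
}}

```text
time_s: 13.33
position: [0.4883, -0.1468, 0.1039]
tool_rot: [-0.7, 0.701, -0.098, 0.099]
ft_force: [0.5, 1.0, -2.6]
opening: 0.0373
```

```bash
python3 ft.py
```

```text
13.5833 F [ 0.11 -0.04 -2.92] tool torque [ 0.146 -0.012 -0.095] sd [0.026 0.017 0.027] open 0.03741540448993876 [ 0.48725992 -0.14602355  0.10199557]
```

>>> {"api": "drive_tool", "payload": {
  "targets": [
    [[0,0,0,0],[0,0,0,0],[0,0,0,0],[0,0,0,0]]
  ],
  "jaw": 0.573
}}

```text
time_s: 13.92
position: [0.4875, -0.1461, 0.1022]
tool_rot: [0.7, -0.7, 0.098, -0.098]
ft_force: [-0.2, 0.6, -2.9]
opening: 0.0372
```

```bash
python3 ft.py
```

```text
14.1667 F [-0.13  0.11 -2.77] tool torque [ 0.042  0.01  -0.07 ] sd [0.121 0.026 0.036] open 0.03779670627701206 [ 0.48767526 -0.14637634  0.10242375]
```

```bash
python3 ft.py
```

```text
14.4167 F [0.01 1.67 1.59] tool torque [0.246 0.049 0.142] sd [0.048 0.009 0.017] open 0.037915111100106334 [ 0.48791752 -0.14613237  0.1027838 ]
```

The ratchet works: the bottle hung firm at −2.9 N, then swung on easing. Another cycle, high enough to hang clear.

>>> {"api": "drive_tool", "payload": {
  "targets": [
    [[0,0,0,0],[0,0,0,0],[0,-5,0,0],[0,-7,0,0],[0,-7,0,0],[0,-7,0,0],[0,0,0,0]]
  ],
  "jaw": 1
}}

```text
time_s: 15.0
position: [0.4886, -0.1469, 0.1302]
tool_rot: [-0.7, 0.701, -0.097, 0.099]
ft_force: [0.6, 0.2, -3.1]
opening: 0.0377
```

```bash
python3 ft.py
```

```text
15.25 F [-0.24  0.15 -3.17] tool torque [ 0.128  0.002 -0.077] sd [0.038 0.018 0.04 ] open 0.037409938455811254 [ 0.48730777 -0.1460509   0.12797977]
```

>>> {"api": "drive_tool", "payload": {
  "targets": [
    [[0,0,0,0],[0,0,0,0],[0,0,0,0],[0,0,0,0],[0,0,0,0],[0,0,0,0]]
  ],
  "jaw": 0.573
}}

```text
time_s: 15.75
position: [0.4876, -0.1462, 0.1283]
tool_rot: [0.7, -0.7, 0.098, -0.098]
ft_force: [-0.1, -0.7, -3.5]
opening: 0.0376
```

```bash
python3 ft.py
```

```text
16.0 F [ 0.   -0.3  -2.94] tool torque [ 0.039  0.015 -0.078] sd [0.076 0.023 0.035] open 0.03767327551112989 [ 0.48755343 -0.14616052  0.12828898]
```

```bash
python3 ft.py
python3 - <<'E'
from bench import optics
import cv2,numpy as np
a=optics.capture("side"); np.save("s6.npy",a,allow_pickle=True)
c=a["img"]; w=optics.capture("wrist")["img"]
A=cv2.resize(c[100:260,240:400],(400,400),interpolation=cv2.INTER_CUBIC); B=cv2.resize(w[100:400,130:430],(400,400))
cv2.imwrite("pics/s6.png",np.hstack([A,B])[:,:,::-1])
E
```

```text
16.25 F [ 0.22  0.26 -2.95] tool torque [ 0.011  0.017 -0.076] sd [0.124 0.027 0.018] open 0.03809239566027581 [ 0.48760852 -0.14619864  0.12832991]
```

View pics/s6.png

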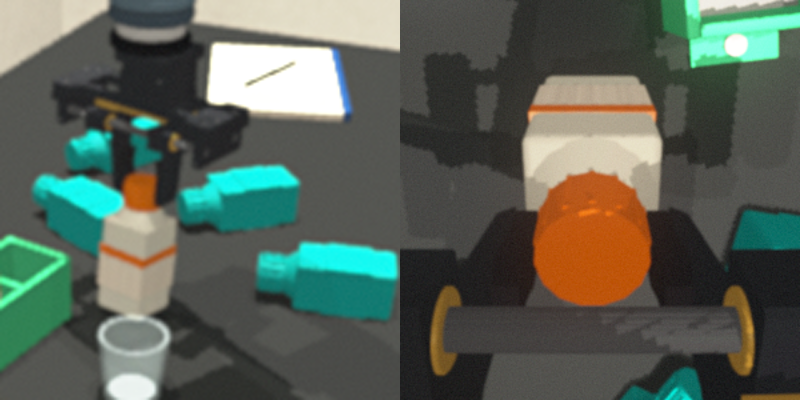

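The side half shows orange hanging upright, with its cap at (140,190) and base at about (130,305). The wrist view shows its sides square to the jaws. I'll lower it to the bench to square it up.

>>> {"api": "drive_tool", "payload": {
  "targets": [
    [[0,0,0,0],[0,0,0,0],[0,0,0,0],[0,0,0,0],[0,3,0,0],[0,3,0,0],[0,1.5,0,0],[0,1.5,0,0],[0,0,0,0],[0,0,0,0]]
  ],
  "jaw": 0.5735
}}

```text
time_s: 17.18
position: [0.489, -0.1466, 0.1213]
tool_rot: [-0.7, 0.701, -0.097, 0.099]
ft_force: [-0.4, 2.9, 9.5]
opening: 0.0376
```

```bash
python3 ft.py
```

```text
17.4333 F [-1.5   2.76 10.31] tool torque [ 0.262 -0.044  0.299] sd [0.022 0.023 0.034] open 0.03727567629796423 [ 0.48903307 -0.14663926  0.12126096]
```

It's touching down (+10 N). I'll release, let it stand, go 10 mm lower on the cap, and regrip firmly.

>>> {"api": "drive_tool", "payload": {
  "targets": [
    [[0,0,0,0],[0,0,0,0],[0,0,0,0],[0,0,0,0],[0,0,0,0],[0,4,0,0],[0,4,0,0],[0,3,0,0],[0,0,0,0],[0,0,0,0]]
  ],
  "jaw": 0.45
}}

```text
time_s: 18.27
position: [0.4873, -0.146, 0.1078]
tool_rot: [0.7, -0.7, 0.099, -0.098]
ft_force: [0.2, -0.5, 0.1]
opening: 0.0483
```

>>> {"api": "drive_tool", "payload": {
  "targets": [
    [[0,0,0,0],[0,0,0,0],[0,0,0,0],[0,0,0,0],[0,0,0,0]]
  ],
  "jaw": 1
}}

```text
time_s: 18.68
position: [0.4876, -0.1462, 0.1083]
tool_rot: [-0.7, 0.7, -0.098, 0.098]
ft_force: [0.9, 0.0, -1.5]
opening: 0.0371
```

```bash
python3 ft.py
python3 - <<'E'
from h import *
from bench import manip
s=manip.sense()
yaw=1.4164; cx=np.array([.6046,.0403]); yv=np.array([np.cos(yaw),np.sin(yaw)])
# near-end corners (rim) seen by wrist pic w1 vs model
for k in (1,-1): print("cell",k,cx+.108*k*yv)
xv=np.array([np.sin(yaw),-np.cos(yaw)])
print("model near corners",cx-.147*yv-.039*xv,cx-.147*yv+.039*xv,cx+.147*yv)
for n,(a,b) in {"w1":((457,167),(578,153)),"w4":((446,140),(562,127))}.items():
    c=load(n+".npy"); print(n,ray(c,(np.array([a,b])+.5)*.7-.5,.07).round(4).tolist())
g=np.r_[cx-.108*yv,.25]; print(go(s,g,yaw+np.pi/2))
E
```

```text
18.9333 F [ 0.8  -0.47 -1.31] tool torque [-0.039 -0.015 -0.155] sd [0.019 0.031 0.013] open 0.03705223996873245 [ 0.4876253  -0.14619945  0.10836415]
cell 1 [0.62120863 0.14701529]
cell -1 [ 0.58799137 -0.06641529]
model near corners [ 0.54345773 -0.09895381] [ 0.62052988 -0.11094893] [0.62720619 0.18555137]
w1 [[0.5468, -0.0967, 0.07], [0.6203, -0.1091, 0.07]]
w4 [[0.5449, -0.098, 0.07], [0.6197, -0.1106, 0.07]]
(array([  74.5, -122.9,  104.3]), np.float64(-0.125), array([ 0.4876, -0.1462,  0.1271]), np.float64(-0.279))
```

```bash
cat > off.py <<'E'
import sys
from h import *
from bench import manip,optics
def cap_off(col,base_z,n):
    """least-squares offset (tool x,z mm) of the cap axis from the grasp point, from the wrist mask of the cap"""
    c=optics.capture("wrist"); np.save(n+".npy",c,allow_pickle=True); s=manip.sense(); M=rot(s); g=np.array(s["position"])-.0187*M[:,1]
    hsv=cv2.cvtColor(c["img"],cv2.COLOR_RGB2HSV)
    lo,hi=((4,150,60),(18,255,255)) if col=="orange" else ((100,120,40),(125,255,255))
    m=cv2.inRange(hsv,np.array(lo),np.array(hi)); m=cv2.morphologyEx(m,cv2.MORPH_OPEN,np.ones((5,5)))
    k,l,st,_=cv2.connectedComponentsWithStats(m); i=1+st[1:,4].argmax(); m=(l==i); print("mask box",st[i])
    th=np.linspace(0,2*np.pi,60); best=[]
    vis=slice(0,st[i][1]+st[i][3])
    for dx in np.arange(-6,7,1.):
        for dz in np.arange(-14,15,1.):
            p=g+M@np.array([dx,0,dz])/1000
            P=np.vstack([np.c_[p[0]+.019*np.cos(th),p[1]+.019*np.sin(th),np.full(60,base_z+z)] for z in (.112,.140)])
            h=cv2.convexHull(proj(c,P).astype(np.float32)).astype(np.int32); mm=np.zeros(m.shape,np.uint8); cv2.fillConvexPoly(mm,h,1)
            a=mm[vis].astype(bool); b=m[vis]; best.append(((a&b).sum()/(a|b).sum(),dx,dz))
    best.sort(); print(best[-4:])
if __name__=="__main__": cap_off(sys.argv[1],float(sys.argv[2]),sys.argv[3])
E
python3 off.py orange 0 w7
```

```text
mask box [ 223  219  102  110 8812]
[(np.float64(0.9212756940029667), np.float64(-1.0), np.float64(11.0)), (np.float64(0.9216099462648826), np.float64(0.0), np.float64(12.0)), (np.float64(0.925719790217275), np.float64(0.0), np.float64(10.0)), (np.float64(0.9258235919234856), np.float64(0.0), np.float64(11.0))]
```

>>> {"api": "drive_tool", "payload": {
  "targets": [
    [[0,-5,0,0],[0,-10,0,0],[0,-20,0,0],[0,-25,0,0],[0,-25,0,0],[0,-20,0,0],[0,0,0,0]]
  ]
}}

```text
time_s: 19.57
position: [0.49, -0.1474, 0.2187]
tool_rot: [-0.699, 0.701, -0.095, 0.101]
ft_force: [0.5, -0.4, -2.1]
opening: 0.0366
```

```bash
python3 ft.py; python3 -c "
from h import *; from bench import manip
print(go(manip.sense(),[.5888,-.0655,.23],1.4164+np.pi/2))"
```

```text
19.8167 F [-0.11 -0.11 -3.4 ] tool torque [-0.056 -0.007 -0.044] sd [0.038 0.012 0.025] open 0.03705470910546831 [ 0.48650462 -0.14555868  0.21150903]
(array([ 76.2,   0. , 105.1]), np.float64(-0.125), array([ 0.4866, -0.1456,  0.2302]), np.float64(-0.279))
```

The cap sits about 11 mm off the pad centre, and the torque sign agrees. I'll set it back down and regrip it centred before inserting.

>>> {"api": "drive_tool", "payload": {
  "targets": [
    [[0,20,0,0],[0,25,0,0],[0,25,0,0],[0,15,0,0],[0,8,0,0],[0,4,0,0],[0,2.5,0,0],[0,1.5,0,0],[0,1,0,0],[0,0.5,0,0],[0,0,0,0]]
  ]
}}

```text
time_s: 20.73
position: [0.488, -0.1464, 0.1115]
tool_rot: [-0.7, 0.7, -0.098, 0.099]
ft_force: [-0.5, 0.2, -2.8]
opening: 0.0362
```

```bash
python3 ft.py
```

```text
20.9833 F [ 0.03 -0.09 -2.7 ] tool torque [-0.057  0.004 -0.054] sd [0.023 0.035 0.025] open 0.03645359464298869 [ 0.48772045 -0.14623662  0.11109261]
```

>>> {"api": "drive_tool", "payload": {
  "targets": [
    [[0,1.5,0,0],[0,1,0,0],[0,0.5,0,0],[0,0,0,0]]
  ]
}}

```text
time_s: 21.32
position: [0.4878, -0.1465, 0.1083]
tool_rot: [-0.7, 0.7, -0.098, 0.098]
ft_force: [-1.9, -0.2, 3.2]
opening: 0.0369
```

>>> {"api": "drive_tool", "payload": {
  "targets": [
    [[0,0,0,0],[0,0,0,0],[0,0,0,0],[0,0,4,0],[0,0,5,0],[0,0,3,0],[0,0,0,0],[0,0,0,0]]
  ],
  "jaw": 0.4
}}

```text
time_s: 21.98
position: [0.491, -0.1342, 0.1078]
tool_rot: [0.7, -0.7, 0.098, -0.098]
ft_force: [0.0, 0.0, -0.4]
opening: 0.0528
```

```bash
python3 off.py orange 0 w8; python3 f.py
```

```text
mask box [ 226  247   97   84 6776]
[(np.float64(0.9333333333333333), np.float64(0.0), np.float64(-4.0)), (np.float64(0.9360945061201252), np.float64(-1.0), np.float64(-3.0)), (np.float64(0.9457636644653646), np.float64(0.0), np.float64(-2.0)), (np.float64(0.9540229885057471), np.float64(0.0), np.float64(-3.0))]
time_s 22.0333
ft_force [-0.69801971  0.08655859  0.47677661]
ft_torque [-0.00897677 -0.07102947 -0.00412918]
opening 0.05274691793137491
position [ 0.49096774 -0.13443558  0.1078173 ]
```

>>> {"api": "drive_tool", "payload": {
  "targets": [
    [[0,1,-2.5,0],[0,0,0,0]]
  ]
}}

```text
time_s: 22.2
position: [0.4901, -0.1374, 0.1067]
tool_rot: [-0.7, 0.7, -0.098, 0.098]
ft_force: [-0.2, 0.3, -0.7]
opening: 0.0528
```

>>> {"api": "drive_tool", "payload": {
  "targets": [
    [[0,0,0,0],[0,0,0,0],[0,0,0,0],[0,0,0,0]]
  ],
  "jaw": 1
}}

```text
time_s: 22.53
position: [0.49, -0.137, 0.1066]
tool_rot: [0.7, -0.7, 0.099, -0.098]
ft_force: [0.2, -0.0, -2.0]
opening: 0.0406
```

>>> {"api": "drive_tool", "payload": {
  "targets": [
    [[0,-5,0,0],[0,-15,0,0],[0,-25,0,0],[0,-25,0,0],[0,-25,0,0],[0,-10,0,0],[0,0,0,0],[0,0,0,0]]
  ]
}}

```text
time_s: 23.2
position: [0.49, -0.1369, 0.2114]
tool_rot: [-0.7, 0.7, -0.098, 0.098]
ft_force: [0.4, -0.1, -3.5]
opening: 0.0405
```

```bash
python3 ft.py; python3 -c "
from h import *; from bench import manip
s=manip.sense(); print(go(s,[.5888,-.0655,.23],1.4164+np.pi/2)); M=rot(s); print(M.round(3).tolist())"
```

```text
23.45 F [-0.31 -0.25 -3.14] tool torque [-0.042  0.005 -0.086] sd [0.022 0.031 0.01 ] open 0.040612685499357155 [ 0.48935975 -0.1366097   0.21016441]
(array([75.9, -1.3, 95.8]), np.float64(-0.125), array([ 0.4894, -0.1366,  0.2289]), np.float64(-0.279))
[[0.961, -0.003, 0.275], [-0.275, 0.001, 0.961], [-0.003, -1.0, 0.001]]
```

The opening reads 40.6 mm, so the tips are on the shoulder. I'll set it down and regrip 8 mm higher on the cap.

>>> {"api": "drive_tool", "payload": {
  "targets": [
    [[0,20,0,0],[0,25,0,0],[0,25,0,0],[0,15,0,0],[0,8,0,0],[0,5,0,0],[0,3,0,0],[0,1.5,0,0],[0,1,0,0],[0,0.5,0,0],[0,0,0,0]]
  ]
}}

```text
time_s: 24.37
position: [0.4906, -0.1372, 0.1085]
tool_rot: [-0.7, 0.7, -0.098, 0.099]
ft_force: [-0.5, 0.7, -3.3]
opening: 0.0406
```

>>> {"api": "drive_tool", "payload": {
  "targets": [
    [[0,0,0,0],[0,0,0,0],[0,0,0,0],[0,-4,0,0],[0,-4,0,0],[0,0,0,0]]
  ],
  "jaw": 0.4
}}

```text
time_s: 24.87
position: [0.4909, -0.1374, 0.1171]
tool_rot: [-0.7, 0.7, -0.098, 0.099]
ft_force: [-0.5, 0.1, -0.7]
opening: 0.0527
```

```bash
python3 off.py orange 0 w9; python3 f.py
```

```text
mask box [ 228  233   91   98 7324]
[(np.float64(0.9195635625475768), np.float64(-1.0), np.float64(1.0)), (np.float64(0.9259544928654069), np.float64(-1.0), np.float64(0.0)), (np.float64(0.9270342544250605), np.float64(0.0), np.float64(1.0)), (np.float64(0.9318885448916409), np.float64(0.0), np.float64(0.0))]
time_s 24.9167
ft_force [ 0.36731365  0.12442023 -0.00907677]
ft_torque [-0.04374278 -0.08439036  0.04334082]
opening 0.05295430993157616
position [ 0.49073443 -0.13733475  0.11665686]
```

>>> {"api": "drive_tool", "payload": {
  "targets": [
    [[0,2,0,0],[0,0,0,0],[0,0,0,0],[0,0,0,0],[0,0,0,0]]
  ],
  "jaw": 1
}}

```text
time_s: 25.33
position: [0.4901, -0.1369, 0.1135]
tool_rot: [0.7, -0.7, 0.098, -0.098]
ft_force: [0.9, -0.4, -2.1]
opening: 0.0374
```

```bash
python3 f.py
```

```text
time_s 25.3333
ft_force [ 0.86655804 -0.37192574 -2.07537617]
ft_torque [-0.10171302 -0.22866627  0.0393643 ]
opening 0.037360851108468165
position [ 0.49008819 -0.13694484  0.11351796]
```

>>> {"api": "drive_tool", "payload": {
  "targets": [
    [[0,-5,0,0],[0,-15,0,0],[0,-25,0,0],[0,-25,0,0],[0,-20,0,0],[0,-5,0,0],[0,0,0,0]]
  ]
}}

```text
time_s: 25.92
position: [0.491, -0.1374, 0.2103]
tool_rot: [-0.7, 0.701, -0.097, 0.099]
ft_force: [0.8, 0.5, -3.0]
opening: 0.0372
```

```bash
python3 ft.py; python3 -c "
from h import *; from bench import manip
s=manip.sense(); print(go(s,[.5888,-.0655,.23],1.4164+np.pi/2))"
```

```text
26.1667 F [ 0.04 -0.15 -3.31] tool torque [-0.018 -0.033 -0.072] sd [0.017 0.018 0.05 ] open 0.037128145362284544 [ 0.48922732 -0.1365576   0.2070188 ]
(array([76.1, -4.5, 95.7]), np.float64(-0.125), array([ 0.4893, -0.1366,  0.2257]), np.float64(-0.279))
```

>>> {"api": "drive_tool", "payload": {
  "targets": [
    [[6,0,8,0],[12,0,15,0],[14,0,18,0],[14,0,18,0],[14,0,17,0],[10,0,13,0],[6,0,7,0],[0,0,0,-0.065],[0,0,0,-0.06],[0,0,0,0],[0,0,0,0]]
  ]
}}

```text
time_s: 27.08
position: [0.5895, -0.0655, 0.2082]
tool_rot: [0.705, -0.705, 0.055, -0.055]
ft_force: [-0.0, 0.3, -2.8]
opening: 0.0376
```

```bash
python3 ft.py; python3 -c "
from h import *; from bench import manip,optics
s=manip.sense(); print(go(s,[.5888,-.0655,.23],1.4164+np.pi/2))
a=optics.capture('side')['img']; w=optics.capture('wrist')['img']
A=cv2.resize(a[100:300,150:350],(400,400)); B=cv2.resize(w[60:360,130:430],(400,400)); cv2.imwrite('pics/s10.png',np.hstack([A,B])[:,:,::-1])"
```

```text
27.3333 F [ 0.08 -0.19 -2.81] tool torque [-0.04  -0.025 -0.081] sd [0.012 0.02  0.023] open 0.03728785237570918 [ 0.58962859 -0.06582084  0.20882642]
(array([-0.9, -2.5,  0.2]), np.float64(-0.001), array([ 0.5896, -0.0658,  0.2275]), np.float64(-0.155))
```

View pics/s10.png

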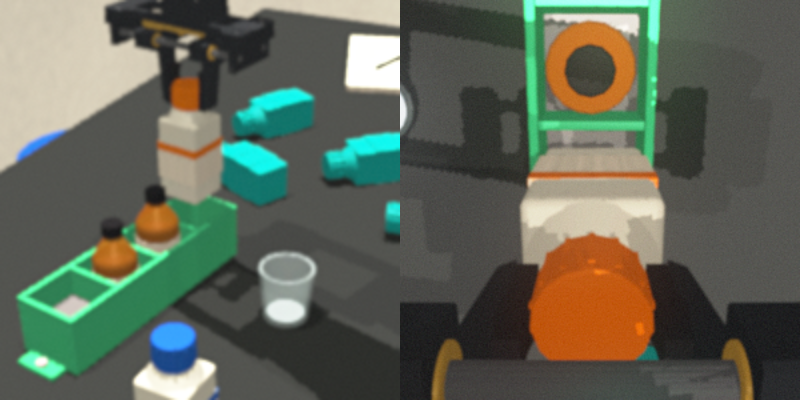

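Orange is over the near cell at (190,190) in the side half, square to the carrier and upright. I'm lowering it.

>>> {"api": "drive_tool", "payload": {
  "targets": [
    [[-0.5,10,0,0],[0,9,0,0],[0,6,0,0],[0,5,0,0],[0,5,0,0],[0,5,0,0],[0,5,0,0],[0,0,0,0]]
  ]
}}

```text
time_s: 28.1
position: [0.5886, -0.0654, 0.1625]
tool_rot: [0.705, -0.705, 0.055, -0.054]
ft_force: [-0.1, -0.3, -3.1]
opening: 0.0373
```

>>> {"api": "drive_tool", "payload": {
  "targets": [
    [[0,3,0,0],[0,3,0,0],[0,3,0,0],[0,3,0,0],[0,0,0,0]]
  ]
}}

```text
time_s: 28.52
position: [0.5888, -0.0655, 0.1511]
tool_rot: [0.705, -0.705, 0.055, -0.054]
ft_force: [-0.7, -0.1, -3.2]
opening: 0.0374
```

```bash
python3 f.py
```

```text
time_s 28.5167
ft_force [-0.67456262 -0.09716695 -3.1533621 ]
ft_torque [-0.02450271 -0.04473879 -0.02047901]
opening 0.03738162494355477
position [ 0.5888032  -0.06549397  0.15107291]
```

>>> {"api": "drive_tool", "payload": {
  "targets": [
    [[0,2,0,0],[0,2,0,0],[0,1.5,0,0],[0,0,0,0]]
  ]
}}

```text
time_s: 28.85
position: [0.589, -0.0655, 0.1459]
tool_rot: [0.705, -0.705, 0.055, -0.054]
ft_force: [0.2, -0.4, -3.2]
opening: 0.0372
```

>>> {"api": "drive_tool", "payload": {
  "targets": [
    [[0,2,0,0],[0,1.5,0,0],[0,1.5,0,0],[0,0,0,0]]
  ]
}}

```text
time_s: 29.18
position: [0.589, -0.0655, 0.1409]
tool_rot: [0.705, -0.705, 0.055, -0.054]
ft_force: [-0.4, 0.4, -3.3]
opening: 0.037
```

>>> {"api": "drive_tool", "payload": {
  "targets": [
    [[0,2,0,0],[0,1.5,0,0],[0,1.5,0,0],[0,0,0,0]]
  ]
}}

```text
time_s: 29.52
position: [0.589, -0.0655, 0.1359]
tool_rot: [0.705, -0.705, 0.055, -0.054]
ft_force: [-0.4, -0.5, -3.6]
opening: 0.0374
```

>>> {"api": "drive_tool", "payload": {
  "targets": [
    [[0,2,0,0],[0,1.5,0,0],[0,1.5,0,0],[0,0,0,0]]
  ]
}}

```text
time_s: 29.85
position: [0.589, -0.0655, 0.1309]
tool_rot: [0.705, -0.705, 0.055, -0.054]
ft_force: [-0.5, 0.4, -3.7]
opening: 0.0376
```

>>> {"api": "drive_tool", "payload": {
  "targets": [
    [[0,2,0,0],[0,1.5,0,0],[0,1.5,0,0],[0,0,0,0]]
  ]
}}

```text
time_s: 30.18
position: [0.5902, -0.0658, 0.1288]
tool_rot: [-0.705, 0.705, -0.054, 0.055]
ft_force: [-3.9, 1.5, 10.9]
opening: 0.0372
```

>>> {"api": "drive_tool", "payload": {
  "targets": [
    [[0,1.5,0,0],[0,1.5,0,0],[0,0,0,0]]
  ]
}}

```text
time_s: 30.43
position: [0.591, -0.0661, 0.1286]
tool_rot: [-0.705, 0.706, -0.053, 0.056]
ft_force: [-9.6, 3.0, 27.2]
opening: 0.0372
```

It touched bottom, with the pad at roughly 15 mm. I'll ease off the preload, then release.

>>> {"api": "drive_tool", "payload": {
  "targets": [
    [[0,-2,0,0],[0,-2,0,0],[0,0,0,0]]
  ]
}}

```text
time_s: 30.68
position: [0.5899, -0.0657, 0.1286]
tool_rot: [-0.705, 0.705, -0.054, 0.055]
ft_force: [-1.8, 0.6, 8.2]
opening: 0.0372
```

>>> {"api": "drive_tool", "payload": {
  "targets": [
    [[0,0,0,0],[0,0,0,0],[0,0,0,0],[0,0,0,0]]
  ],
  "jaw": 0.4
}}

```text
time_s: 31.02
position: [0.589, -0.0656, 0.1269]
tool_rot: [0.705, -0.705, 0.055, -0.054]
ft_force: [-0.5, 0.2, -0.0]
opening: 0.0527
```

```bash
python3 f.py
```

```text
time_s 31.0167
ft_force [-0.48848574  0.18061758 -0.0345146 ]
ft_torque [-0.07739887 -0.09135386 -0.02092862]
opening 0.05265259697703197
position [ 0.5890211  -0.06557588  0.12685635]
```

>>> {"api": "drive_tool", "payload": {
  "targets": [
    [[0,-10,0,0],[0,-25,0,0],[0,-35,0,0],[0,-35,0,0],[0,-15,0,0],[0,0,0,0]]
  ],
  "jaw": 0.3
}}

```text
time_s: 31.52
position: [0.5918, -0.0663, 0.2533]
tool_rot: [-0.704, 0.706, -0.051, 0.058]
ft_force: [1.1, -0.0, 0.9]
opening: 0.0616
```

```bash
python3 off.py orange 0.0145 w11; python3 -c "
from h import *; from bench import manip
s=manip.sense(); print(go(s,[.44,.2446,.26],1.514+np.pi/2))"
```

```text
mask box [ 245  178   49   54 2161]
[(np.float64(0.9044025157232705), np.float64(-1.0), np.float64(1.0)), (np.float64(0.9059174116645381), np.float64(-1.0), np.float64(-1.0)), (np.float64(0.9064869418702611), np.float64(-2.0), np.float64(0.0)), (np.float64(0.9103214890016921), np.float64(-1.0), np.float64(0.0))]
(array([-196.3,    7.7,  283.8]), np.float64(-0.097), array([ 0.5904, -0.0659,  0.2689]), np.float64(-0.154))
```

>>> {"api": "drive_tool", "payload": {
  "targets": [
    [[-18,0,26,0],[-22,0,32,0],[-22,0,32,0],[-22,0,32,0],[-22,0,32,0],[-22,0,32,0],[-22,0,32,0],[-22,0,32,0],[-16,0,23,0],[-8,0,11,0],[0,0,0,-0.097],[0,0,0,0]]
  ]
}}

```text
time_s: 32.57
position: [0.4374, 0.2458, 0.2454]
tool_rot: [-0.707, 0.707, -0.019, 0.017]
ft_force: [-0.0, -0.1, -0.5]
opening: 0.0619
```

```bash
python3 off.py blue 0 w12
python3 - <<'E'
from h import *
from bench import manip
s=manip.sense(); print(go(s,[.44,.2446,.13],1.514+np.pi/2),s["time_s"])
c=load("w12.npy"); im=c["img"]; hsv=cv2.cvtColor(im,cv2.COLOR_RGB2HSV)
E
```

```text
mask box [ 255  178   48   53 2015]
[(np.float64(0.8958611481975968), np.float64(2.0), np.float64(-1.0)), (np.float64(0.8984269662921348), np.float64(2.0), np.float64(-2.0)), (np.float64(0.8986154533273782), np.float64(3.0), np.float64(-1.0)), (np.float64(0.8986486486486487), np.float64(3.0), np.float64(-2.0))]
(array([  2.4, 134.3,  -0.4]), np.float64(-0.0), array([0.438 , 0.2452, 0.2643]), np.float64(-0.057)) 32.6167
```

>>> {"api": "drive_tool", "payload": {
  "targets": [
    [[2.5,25,-1.5,0],[0,35,0,0],[0,35,0,0],[0,20,0,0],[0,10,0,0],[0,5,0,0],[0,0,0,0],[0,0,0,0]]
  ]
}}

```text
time_s: 33.28
position: [0.4424, 0.2434, 0.1183]
tool_rot: [0.707, -0.707, 0.02, -0.021]
ft_force: [0.5, 0.0, -0.0]
opening: 0.062
```

```bash
python3 off.py blue 0 w13; python3 f.py
```

```text
mask box [ 224  232   91   98 7233]
[(np.float64(0.9243621292578682), np.float64(-2.0), np.float64(0.0)), (np.float64(0.9249550244153174), np.float64(-2.0), np.float64(1.0)), (np.float64(0.9263361236316806), np.float64(-3.0), np.float64(1.0)), (np.float64(0.9282277987257834), np.float64(-3.0), np.float64(0.0))]
time_s 33.3333
ft_force [-0.49404542 -0.2482089  -0.57781037]
ft_torque [-0.09257092 -0.05910806 -0.01903854]
opening 0.06172815582217752
position [0.44272654 0.2436316  0.11874481]
```

>>> {"api": "drive_tool", "payload": {
  "targets": [
    [[-2,3,0,0],[0,0,0,0],[0,0,0,0]]
  ]
}}

```text
time_s: 33.58
position: [0.4397, 0.2437, 0.1149]
tool_rot: [0.707, -0.707, 0.02, -0.02]
ft_force: [0.5, -0.1, 0.3]
opening: 0.0617
```

>>> {"api": "drive_tool", "payload": {
  "targets": [
    [[0,0,0,0],[0,0,0,0],[0,0,0,0],[0,0,0,0],[0,0,0,0],[0,0,0,0]]
  ],
  "jaw": 1
}}

```text
time_s: 34.08
position: [0.4397, 0.2436, 0.1144]
tool_rot: [0.707, -0.707, 0.02, -0.02]
ft_force: [0.4, -0.4, 1.2]
opening: 0.0375
```

>>> {"api": "drive_tool", "payload": {
  "targets": [
    [[0,-5,0,0],[0,-15,0,0],[0,-25,0,0],[0,-25,0,0],[0,-20,0,0],[0,-8,0,0],[0,0,0,0],[0,0,0,0]]
  ]
}}

```text
time_s: 34.75
position: [0.4391, 0.2435, 0.2117]
tool_rot: [-0.707, 0.707, -0.02, 0.02]
ft_force: [-0.7, -0.3, -2.9]
opening: 0.0373
```

```bash
python3 ft.py; python3 -c "
from h import *; from bench import manip
s=manip.sense(); print(go(s,[.6219,.148,.23],1.4164+np.pi/2))"
```

```text
35.0 F [ 0.45 -0.16 -2.2 ] tool torque [-0.066  0.016 -0.085] sd [0.035 0.024 0.021] open 0.03728204014052887 [0.43869562 0.24332642 0.21087696]
(array([188.3,  -0.8, -84.7]), np.float64(0.097), array([0.4387, 0.2433, 0.2296]), np.float64(-0.057))
```

>>> {"api": "drive_tool", "payload": {
  "targets": [
    [[12,0,-5,0],[22,0,-10,0],[28,0,-13,0],[30,0,-13,0],[30,0,-13,0],[28,0,-13,0],[20,0,-10,0],[12,0,-5,0],[6,0,-3,0.05],[0,0,0,0.047],[0,0,0,0],[0,0,0,0]]
  ]
}}

```text
time_s: 36.0
position: [0.6226, 0.1473, 0.2115]
tool_rot: [-0.705, 0.705, -0.054, 0.054]
ft_force: [-0.0, -0.2, -1.9]
opening: 0.0375
```

```bash
python3 ft.py; python3 -c "
from h import *; from bench import manip,optics
s=manip.sense(); print(go(s,[.6219,.148,.23],1.4164+np.pi/2))
c=optics.capture('wrist'); np.save('w14.npy',c,allow_pickle=True)
t=optics.capture('top'); np.save('t14.npy',t,allow_pickle=True)
A=cv2.resize(t['img'][135:255,170:310],(400,343)); A=np.vstack([A,np.zeros((57,400,3),np.uint8)]); B=cv2.resize(c['img'][60:360,130:430],(400,400)); cv2.imwrite('pics/s14.png',np.hstack([A,B])[:,:,::-1])"
```

```text
36.25 F [ 0.07 -0.17 -2.11] tool torque [-0.043  0.025 -0.069] sd [0.064 0.023 0.029] open 0.03725201447760741 [0.62226478 0.14813543 0.21237136]
(array([-0.3,  1.1, -0.2]), np.float64(0.001), array([0.6223, 0.1481, 0.2311]), np.float64(-0.153))
```

View pics/s14.png

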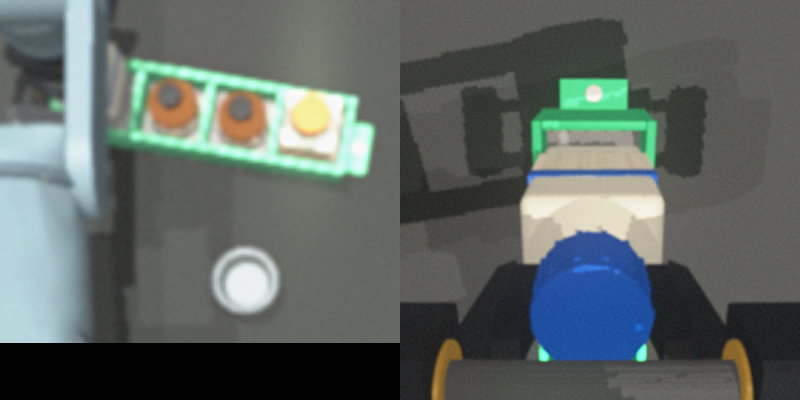

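Orange stands upright in its cell, at (312,120) in the top half, and the ambers and beaker are undisturbed. Blue is held square over the far cell in the wrist half. I'm lowering blue.

>>> {"api": "drive_tool", "payload": {
  "targets": [
    [[0,10,0,0],[0,9,0,0],[0,7,0,0],[0,6,0,0],[0,6,0,0],[0,6,0,0],[0,5,0,0],[0,4,0,0],[0,3,0,0],[0,2,0,0],[0,0,0,0]]
  ]
}}

```text
time_s: 37.27
position: [0.6222, 0.148, 0.1539]
tool_rot: [-0.705, 0.705, -0.055, 0.054]
ft_force: [0.5, -0.4, -2.1]
opening: 0.0373
```

>>> {"api": "drive_tool", "payload": {
  "targets": [
    [[0,1.5,0,0],[0,1.5,0,0],[0,1.5,0,0],[0,0,0,0]]
  ]
}}

```text
time_s: 37.6
position: [0.6222, 0.148, 0.1496]
tool_rot: [-0.705, 0.705, -0.054, 0.054]
ft_force: [0.4, 0.4, -2.3]
opening: 0.0374
```

>>> {"api": "drive_tool", "payload": {
  "targets": [
    [[0,1.5,0,0],[0,1.5,0,0],[0,1.5,0,0],[0,0,0,0]]
  ]
}}

```text
time_s: 37.93
position: [0.6233, 0.148, 0.1482]
tool_rot: [0.705, -0.705, 0.054, -0.055]
ft_force: [-3.5, -0.8, 12.6]
opening: 0.0374
```

>>> {"api": "drive_tool", "payload": {
  "targets": [
    [[0,1.5,0,0],[0,1.5,0,0],[0,1.5,0,0],[0,0,0,0]]
  ]
}}

```text
time_s: 38.27
position: [0.625, 0.1481, 0.148]
tool_rot: [0.705, -0.705, 0.052, -0.057]
ft_force: [-10.5, -2.1, 31.0]
opening: 0.0373
```

Contact, with the pad at roughly 34 mm. I'll ease off and release.

>>> {"api": "drive_tool", "payload": {
  "targets": [
    [[0,-2,0,0],[0,-2,0,0],[0,-1.5,0,0],[0,0,0,0]]
  ]
}}

```text
time_s: 38.6
position: [0.6237, 0.148, 0.148]
tool_rot: [0.705, -0.705, 0.053, -0.056]
ft_force: [0.3, -0.3, 8.0]
opening: 0.0375
```

>>> {"api": "drive_tool", "payload": {
  "targets": [
    [[0,0,0,0],[0,0,0,0],[0,0,0,0],[0,0,0,0],[0,-8,0,0],[0,-15,0,0],[0,-25,0,0],[0,-30,0,0],[0,-30,0,0],[0,-10,0,0],[0,0,0,0],[0,0,0,0]]
  ],
  "jaw": 0.35
}}

```text
time_s: 39.6
position: [0.6223, 0.148, 0.2641]
tool_rot: [0.705, -0.705, 0.054, -0.054]
ft_force: [0.9, 0.3, -1.1]
opening: 0.0573
```

```bash
python3 f.py; python3 off.py blue 0.0338 w15
python3 - <<'E'
from h import *
from bench import optics
c=optics.capture("side"); np.save("s15.npy",c,allow_pickle=True); hsv=cv2.cvtColor(c["img"],cv2.COLOR_RGB2HSV)
th=np.linspace(0,2*np.pi,60)
yaw=1.4164
for n,lo,hi,ctr,bz in (("orange",(4,150,60),(18,255,255),(.5888,-.0655),.0145),("blue",(100,120,40),(125,255,255),(.6219,.148),.0338)):
    m=cv2.inRange(hsv,np.array(lo),np.array(hi))
    m=cv2.morphologyEx(m,cv2.MORPH_OPEN,np.ones((3,3)))
    P=np.vstack([np.c_[ctr[0]+.019*np.cos(th),ctr[1]+.019*np.sin(th),np.full(60,bz+z)] for z in (.112,.14)])
    h=proj(c,P); x0,y0=h.min(0)-8; x1,y1=h.max(0)+8
    k,l,st,ce=cv2.connectedComponentsWithStats(m)
    print(n,"pred box",h.min(0).round(1),h.max(0).round(1),"seen",[(s.tolist()) for s,q in zip(st[1:],ce[1:]) if x0<q[0]<x1 and y0<q[1]<y1])
E
```

```text
time_s 39.6
ft_force [ 0.94466866  0.33476552 -1.07192333]
ft_torque [-0.00459519 -0.01299711 -0.00538899]
opening 0.057277260461545854
position [0.62228931 0.14800655 0.26412798]
mask box [ 249  180   51   54 2199]
[(np.float64(0.8866935483870968), np.float64(1.0), np.float64(1.0)), (np.float64(0.8871815608572584), np.float64(0.0), np.float64(1.0)), (np.float64(0.8937474458520638), np.float64(1.0), np.float64(0.0)), (np.float64(0.895320197044335), np.float64(0.0), np.float64(0.0))]
orange pred box [237.7 169.8] [253.8 187.2] seen [[237, 176, 16, 10, 142]]
blue pred box [170.3 197.7] [191.  219.2] seen [[169, 199, 21, 20, 342]]
```

Both caps project to where fully seated, upright bottles should be. Handing in.

```bash
python3 -c "
from bench import manip
print(manip.close_job())"
```

```text
the job is handed in; nothing more can be done
None
```

Both white bottles are standing upright in the two empty end cells of the carrier, and I handed the job in at about 40 s. The result is my own reading; the hand-in gave no verdict.

- **Orange:** I stood it up by gripping its cap lightly so gravity could swing the base down. It then went into the end cell nearest its starting spot.
- **Blue:** I lifted it by the cap and put it in the other end cell.
- **Seating:** I lowered each bottle until the force jumped (pads at roughly 14.5 mm and 34 mm). I then pressed to about 27 N and 31 N, eased to about 8 N, and released with the bottle already resting on its pad.

**Last checks**
- **Position:** The wrist-camera fit taken after each release put the cap within about 1 mm of its expected position.
- **Blue, side view:** The cap matched its predicted outline.
- **Orange, side view:** The cap matched at the sides and bottom, but the top showed about 6 pixels short. I think this is glare on the cap, because it also looked yellow in the top view, where the bottle stood upright in its cell.
- **Other objects:** The amber bottles and the beaker looked undisturbed in the last top view. The tin was not in that picture, and I did not check it again; the arm never worked near it.

**What went wrong:** The orange bottle slipped out of a too-light grip once while tilted, and fell a short way to the bench. It landed flat, and I saw nothing else move. I also had to regrip it twice, for an off-centre hold and for fingertips on the shoulder, before it could go in.

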